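# Hang the catch pan at the raised board and sweep the lemon and garlic into it

## Robot

A 7-joint arm with a two-finger parallel gripper is mounted at the origin on a cart in front of the work surface, level with it; the furniture and walls round the work are solid. World frame = base frame: x ahead of the robot, y to its left, z up, the work surface at z = 0. Lengths are in m, angles in rad, forces in N, time in s.
With the tool pointing down it reaches from about 0.4 to 0.875 m from the base axis. Payload 19.3 kg.
Tool frame: the origin (TCP) lies midway between the tips of the shut fingers; the grasp point (between the pads) lies 19 mm behind it (bot.pinch_z is the distance from the TCP to the grasp point, in m); z points along the fingers, y is the direction in which the jaws open and shut (so a half turn about z gives the same grasp; the last joint's range is limited). The gripper opens to 85 mm and grips with 20 to 120 N. Pads are 22 mm wide; open, the fingers measure 114 mm over their backs; the gripper's body (76 mm by 85 mm) begins 54 mm behind the grasp point. The pads swing forward as they close: fully open they stand 13 mm farther back than shut.
Start: joints at [1.28, 0.521, -0.036, 1.599, 0.021, 1.021, -0.113], TCP at [0.137, -0.61, 0.231] pointing down, gripper open.
Joint ranges: [-2.91, 2.91], [-0.3, 2.13], [-1.5, 1.42], [0.17, 2.43], [-1.26, 4.41], [0.16, 1.93], [-2.52, 2.52]. Speed limits (rad/s): [1.89, 1.89, 2.39, 2.39, 3.01, 3.01, 3.01].

## Interface

Orientations are given as [roll, pitch, yaw] about the fixed x, y, z axes, in that order (R = Rz(yaw) Ry(pitch) Rx(roll)).
In Python, from workcell import bot gives the robot as it stands. The module is installed in compiled form; this text tells all that it offers.
- The arm moves only by the tool move_arm, never from a script. Its argument "moves" is text: rows parted by semicolons, each of 4 numbers parted by spaces: the shift along the tool's x, y, z in mm, then the turn about the tool's z in rad. In form: dx dy dz yaw; .... A call has exactly 10 rows; each row is the pose to reach, as a shift and turn from the pose commanded when the call began, along the tool's axes at that moment; what a row does not reach only later rows make up. A row lasts 1/12 s, in which the tool goes at most 41.7 mm and 7.16 degrees, less where a joint would pass 70% of its speed; a pose out of reach is approached as far as the arm can. A call with a gripper value outside its range is refused whole. "grip" is the opening, from 0 (shut) to 1 (fully open), set as the call begins (left out, the last holds). The fingers move at their own pace and stop on an object; "grip_force" is the grip in N (left out, the last holds). Time passes only in rows, so rows that repeat a pose let the fingers close, or fill a call up. It gives the time, the measured TCP pose, the force and the opening at its end, in the units of the state.
- bot.observe(): the state, without advancing time (a new reading comes with each control period).
- bot.grab_frame(name): name is "scene" or "top" or "wrist"; returns a dict with "frame" (384x512x3 uint8, red, green, blue), "z_map" (384x512 float32, m along the optical axis (not along the pixel's ray), 0 where there is no reading), "K" (3x3 intrinsics, pixels), "eye" and "attitude" of the camera in the world. Camera axes: x right, y up, looking along -z (the intrinsics and any distortion apply to the point x, -y, -z); pixel columns grow to the right and rows downward; lengths in m; the calibration is good to about 2 mm. A picture is of the moment at which its call begins.
- bot.job_done(): hands the job in, once; it reports no verdict.
Trained networks look in a picture, given as the dict that the camera call returned (one of the last four; its "shot" number tells which), for a name from the list of things; names that differ only in an ending like _2 or _b are one class to them, and where a whole thing is asked for, a point or a joint stands for the part that bears it (a point fixed in the world has none). Each returns a list of dicts, best first, with "conf" (0 to 1); they miss things now and then, are a little off and sometimes report something else, mostly with a low value. They report only what shows in the picture. A call takes as long as a camera call.
- bot.search_frame(picture, label): "at" ([column, row] in pixels, amid what is visible of it).
- bot.pinpoint(picture, label): "at" ([column, row] in pixels: a listed point, or the origin of a listed thing).
The state is a dict: "clock": time; "qpos": joint angles; "qd": joint speeds; "joint_efforts": joint torques, N m; "position": TCP position; "tool_rot": TCP orientation; "force": force on the tool from outside, world axes, zero at the start; "moment": the same for the moment, N m; "grip_width": finger opening in m.
Only numpy, scipy, OpenCV 4.12 (cv2) and the standard library are available. Lean on these libraries where they do the work, as an engineer would, in place of code of your own. Each camera call takes 0.05 s, during which the arm holds its last target. There are 200 camera calls.

## Task

Hang the steel prep pan by its rim on the two round-bar runners at the end of the raised chopping board and slide it fully home, so that its rim goes under the overhanging end of the board. Then sweep the lemon and the garlic bulb along the board and over that end into the pan, without picking them up, and leave the salt shaker and the peeler on the board, and the small steel jug beside the pan, undisturbed.

Things in the scene. Friction and masses are not known exactly. Their poses are not given: they have to be found in the camera images.
- prep_stand: Fixed raised beech chopping board, 250 mm along its x, 360 mm along its y, on two wooden cheeks. Origin on the worktop under the board's centre; z up, y towards the runner end (the robot's left). Board top 89 mm, underside 68 mm above the worktop; runner end at y = +180 mm. The left cheek's outer face, the pan's stop, is at y = +155 mm, so the board overhangs it by 25 mm.
- runners (a point): Midway between the two runners, at the height of their tops (60 mm above the worktop), at the stop (y = +155 mm of the stand). The runners are 8 mm round steel bars along the stand's y, at x = -81 and +81 mm, from the stop to upturned tips at y = +352 to +365 mm that rise to 77 mm. A leg goes down from each at y = +342 mm.
- pan: Loose straight-sided open steel pan, 0.25 kg. Origin at the centre of its underside, z up. Body 148 mm (x) by 110 mm (y), 50 mm high, walls 3 mm, with a flat 4 mm thick rim, 172 by 130 mm over all. The body fits between the runners with 3 mm each side; the rim rests on the bars, underside then 14 mm above the worktop. Home: origin at y = +220 mm of the stand, long side to the board.
- lemon_center (a point): Centre of the whole lemon, 73 x 53 x 53 mm, 0.09 kg, lying loose on the board, long axis along its own x at the start.
- garlic_center (a point): Centre of the garlic bulb, 60 x 57 x 58 mm, 0.04 kg, standing loose on the board with its stem up.
- lemon: The lemon; origin at the start on its underside.
- garlic: The garlic bulb; origin at the start at the centre of its underside.
- salt_shaker: Glass salt shaker with a steel top standing loose on the board, 44 mm across, 90 mm high, origin at the centre of its foot, z up.
- peeler: Y-shaped peeler lying loose on the board, 172 mm along its y (black handle at +y, 50 mm wide head at -y), 17 mm high. Origin at its middle, on its underside.
- milk_jug: Small steel jug with a strap handle, standing on the worktop behind the pan, 65 mm across, 87 mm with handle, 78 mm high; origin at the centre of its underside.

How it is judged:
On the way:
1. the pan hangs on both runners, level, pushed home under the board's end, while both lemon and garlic are still on the board (y of pan in the frame of prep_stand between 0.212 and 0.226 m and x of pan in the frame of prep_stand between -0.007 and 0.007 m and height (world z) of pan between 0.01 and 0.018 m and angle between pan's own z axis and vertical below 0.06 rad and height (world z) of each of lemon_center, garlic_center above 0.1 m), for 0.2 s.
At the end, for the whole second after the job is handed in: The pan hangs level by its rim on both runners, within 7 mm of the middle between them and home to within 10 mm of the stop; the centres of the lemon and the garlic lie inside its walls, under 85 mm above its underside, all at rest (y of pan in the frame of prep_stand between 0.212 and 0.23 m and x of pan in the frame of prep_stand between -0.007 and 0.007 m and height (world z) of pan between 0.01 and 0.018 m and angle between pan's own z axis and vertical below 0.06 rad and x of lemon_center in the frame of pan between -0.071 and 0.071 m and y of lemon_center in the frame of pan between -0.052 and 0.052 m and z of each of lemon_center, garlic_center in the frame of pan below 0.085 m and x of garlic_center in the frame of pan between -0.071 and 0.071 m and y of garlic_center in the frame of pan between -0.052 and 0.052 m and linear speed of each of lemon, garlic below 0.05 m/s and linear speed of pan below 0.02 m/s); the robot touches nothing.
It fails at once if the lemon or the garlic is lifted more than about 40 mm clear of the board (height (world z) of any of lemon_center, garlic_center above 0.165 m).
It fails at once if the lemon or the garlic falls beside the pan onto the worktop ((height (world z) of lemon_center below 0.075 m and horizontal distance between lemon_center and pan above 0.11 m) or (height (world z) of garlic_center below 0.075 m and horizontal distance between garlic_center and pan above 0.11 m)).
It fails at once if the salt shaker is shifted more than 25 mm or knocked over (distance of salt_shaker from where it was at the start of the episode above 0.025 m or angle between salt_shaker's own z axis and vertical above 0.5 rad).
It fails at once if the peeler is shifted more than 30 mm (distance of peeler from where it was at the start of the episode above 0.03 m).
It fails at once if the jug is shifted more than 30 mm (distance of milk_jug from where it was at the start of the episode above 0.03 m).
It also fails if it takes over 72 s, if anything falls off the work surface, if the arm or the gripper's body presses on something with over 40 N, if the wrist force passes 120 N, or if a joint passes its speed limit or range.

## Working session

There is one attempt and no reset: what is moved stays moved. The work goes in short steps, Python scripts to look and compute and a tool call to move; the robot and the scene stay as the last step left them, time stands still between calls to the robot, and variables do not carry over. Pictures are saved under pics/ and viewed, about 8 in all and at most 12, crops included, and the job is handed in when it is done.

Besides the shell and the picture viewer there is one more tool, called after "Request:" by a JSON object that holds its "method" and its "body". move_arm: Moves the arm, as the interface text tells. Its arguments: {"type":"object","properties":{"moves":{"type":"string"},"grip":{"type":"number"},"grip_force":{"type":"number"}},"required":["moves"]}

```bash
mkdir -p pics; cat > h.py <<'E'
import numpy as np, cv2
from workcell import bot
from scipy.spatial.transform import Rotation as R
def rot(a):
    a=np.array(a,float)
    if a.shape==(3,3): return a
    return (R.from_euler('xyz',a) if a.size==3 else R.from_quat(a)).as_matrix()
def w(p,u,v,z=None):
    K=p["K"]
    if z is None:
        zz=p["z_map"][int(v)-2:int(v)+3,int(u)-2:int(u)+3]; z=np.median(zz[zz>0])
    c=np.array([(u-K[0,2])/K[0,0]*z,-(v-K[1,2])/K[1,1]*z,-z])
    return rot(p["attitude"])@c+np.array(p["eye"])
def plane(p,u,v,h):
    a=w(p,u,v,1.0); e=np.array(p["eye"]); d=a-e
    return e+d*(h-e[2])/d[2]
def cloud(p):
    K=p["K"];z=p["z_map"];v,u=np.indices(z.shape)
    c=np.stack([(u-K[0,2])/K[0,0]*z,-(v-K[1,2])/K[1,1]*z,-z],-1)
    q=c@rot(p["attitude"]).T+np.array(p["eye"]); q[z<=0]=np.nan
    return q
def save(p,n): cv2.imwrite("pics/"+n,p["frame"][:,:,::-1])
E
python3 - <<'E'
from h import *
np.set_printoptions(precision=4,suppress=True)
s=bot.observe(); print(s)
ims=[]
for c in("top","scene"):
    p=bot.grab_frame(c); ims.append(p["frame"]); print(c,p["eye"],p["attitude"],p["K"].tolist())
    for n in "prep_stand runners pan lemon_center garlic_center salt_shaker peeler milk_jug".split():
        for k,f in(("S",bot.search_frame),("P",bot.pinpoint)):
            for r in f(p,n)[:2]:
                u,v=r["at"]
                try: q=w(p,u,v)
                except Exception: q=None
                print(n,k,np.round(r["at"]),round(r["conf"],2),q)
cv2.imwrite("pics/a.png",ims[0][:,:,::-1]);cv2.imwrite("pics/b.png",ims[1][:,:,::-1])
E
```

```text
{'clock': 0.0, 'qpos': array([ 1.2798,  0.522 , -0.0363,  1.6   ,  0.0212,  1.0211, -0.1128]), 'qd': array([ 0.0004,  0.0005, -0.0001,  0.0003, -0.0041,  0.0009, -0.0008]), 'joint_efforts': array([  0.0004, -92.71  ,   1.9794, -36.9926,   0.0178,   0.0079,
         0.    ]), 'position': array([ 0.1368, -0.6095,  0.2307]), 'tool_rot': array([-3.1405,  0.0001,  0.2207]), 'force': array([-0.6352, -0.744 , -0.6576]), 'moment': array([ 0.0061,  0.0287, -0.0296]), 'grip_width': 0.08556910828879537}
top [0.3533 0.0349 1.2822] [ 0.1798 -0.0136 -1.5801] [[363.1178599653998, 0.0, 250.1235329443513], [0.0, 363.1178599653998, 187.19009614067625], [0.0, 0.0, 1.0]]
prep_stand S [305. 206.] 0.6 [ 0.5039 -0.1643  0.0871]
prep_stand P [308. 205.] 0.57 [ 0.5101 -0.1767  0.0882]
runners S [306. 208.] 0.61 [ 0.5006 -0.1686  0.0866]
runners S [309. 193.] 0.35 [ 0.5338 -0.1657  0.1735]
runners P [266. 207.] 0.78 [ 0.5025 -0.0363  0.0881]
pan S [161. 211.] 0.62 [0.5011 0.3317 0.0024]
pan P [163. 212.] 0.8 [0.4978 0.3244 0.0028]
lemon_center S [344. 182.] 0.48 [ 0.577  -0.2851  0.1379]
lemon_center P [340. 
[... 967 characters left out ...]
14. 272.] 0.67 [0.4901 0.3125 0.0014]
lemon_center S [273. 160.] 0.62 [ 0.6113 -0.13    0.1025]
lemon_center S [310. 147.] 0.58 [ 0.5494 -0.2646  0.1219]
lemon_center P [309. 143.] 0.51 [ 0.5552 -0.2682  0.1317]
garlic_center S [334. 154.] 0.46 [ 0.4604 -0.2668  0.1163]
garlic_center P [337. 153.] 0.72 [ 0.45   -0.2729  0.1182]
salt_shaker S [300. 156.] 0.55 [ 0.5272 -0.157   0.1266]
salt_shaker P [299. 167.] 0.59 [ 0.5284 -0.155   0.0904]
peeler S [269. 161.] 0.59 [ 0.7512 -0.3204 -0.0009]
peeler P [269. 162.] 0.54 [ 0.6849 -0.2197  0.0481]
milk_jug S [155. 239.] 0.62 [0.6485 0.3445 0.0478]
milk_jug P [157. 249.] 0.84 [0.6437 0.3449 0.0208]
milk_jug P [214. 273.] 0.57 [0.4872 0.3151 0.0019]
```

```bash
python3 - <<'E'
import cv2,numpy as np
a=cv2.imread("pics/a.png")[100:300,100:400]
cv2.imwrite("pics/a2.png",cv2.resize(a,None,fx=2.6,fy=2.6,interpolation=cv2.INTER_CUBIC))
E
```

```text
(no output)
```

View pics/a2.png

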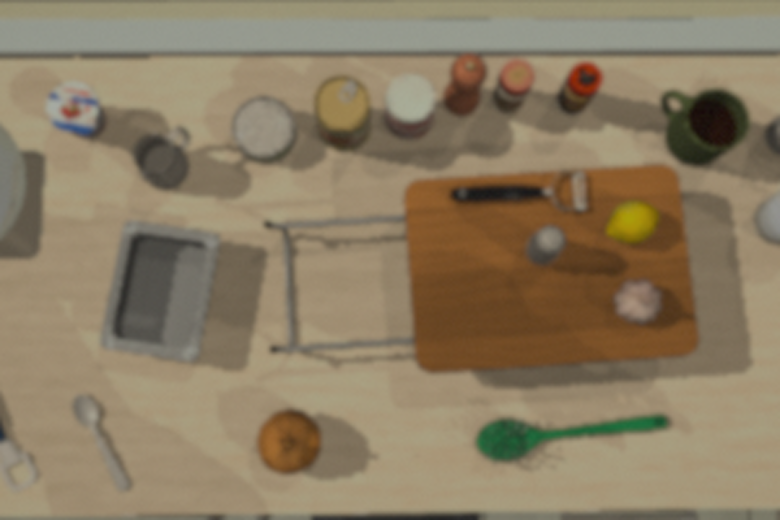

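View pics/b.png

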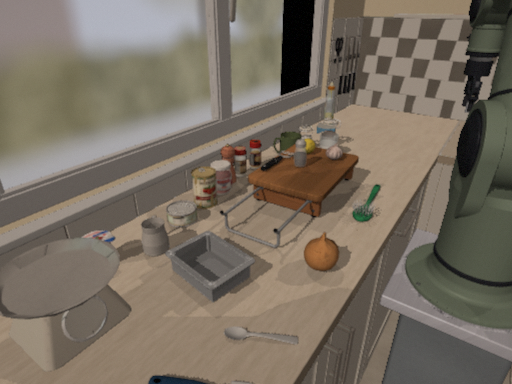

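Top view: the pan is near (160,285) in the crop, the runners span (270-410, 220-350), and the lemon and garlic are at the right end. The salt shaker stands mid-board and the peeler lies behind it. Next I'll measure the geometry.

```bash
python3 - <<'E'
from h import *
np.set_printoptions(precision=4,suppress=True)
p=bot.grab_frame("top"); q=cloud(p); z=q[...,2]; f=p["frame"].astype(int)
def rect(m,n):
    m=m.astype(np.uint8); k,l,s,c=cv2.connectedComponentsWithStats(m)
    i=1+np.argmax(s[1:,4]); pts=q[l==i]
    r=cv2.minAreaRect(pts[:,:2].astype(np.float32)); print(n,len(pts),r,np.median(pts[:,2])); return pts
with np.errstate(invalid='ignore'):
    b=(z>.078)&(z<.097)&(q[...,0]>.3)&(q[...,0]<.7)&(q[...,1]<.08); rect(b,"board")
    reg=(abs(q[...,0]-.5)<.15)&(abs(q[...,1]-.325)<.12)&(q[...,0]<.62)
    rect(reg&(z>.04)&(z<.058),"panrim"); rect(reg&(z>.012),"panall")
    for n,(u0,u1,v0,v1),zz in(("bar+x",(205,255,180,195),.05),("bar-x",(208,256,225,240),.05)):
        sub=q[v0:v1,u0:u1].reshape(-1,3); s=sub[(sub[:,2]>.045)&(sub[:,2]<.085)]; 
        print(n,len(s)); 
        for y0 in np.arange(0,.24,.04):
            t=s[(s[:,1]>y0)&(s[:,1]<y0+.04)]; print(y0,len(t),t.mean(0) if len(t) else 0)
    for n,(cx,cy) in dict(lemon=(.58,-.28),garlic=(.462,-.28),salt=(.525,-.165)).items():
        m=(np.hypot(q[...,0]-cx,q[...,1]-cy)<.05)&(z>.106); 
        if n=="salt": m=(np.hypot(q[...,0]-cx,q[...,1]-cy)<.035)&(z>.12)
        t=rect(m,n); print(t.min(0),t.max(0))
    m=(q[...,0]>.59)&(q[...,0]<.65)&(q[...,1]<.0)&(q[...,1]>-.24)&(z>.095); t=rect(m,"peeler"); print(t.min(0),t.max(0))
E
```

```text
board 7058 ((0.518290638923645, -0.1869167685508728), (0.25052139163017273, 0.3603145480155945), 3.3162059783935547) 0.08772301415599137
panrim 703 ((0.4964035153388977, 0.31790369749069214), (0.1313358098268509, 0.17266252636909485), 80.70745086669922) 0.04939646577414214
panall 828 ((0.4964035153388977, 0.31790369749069214), (0.1313358098268509, 0.17266252636909485), 80.70745086669922) 0.04876842220133648
bar+x 117
0.0 27 [0.5864 0.0193 0.0585]
0.04 29 [0.5842 0.0615 0.0589]
0.08 25 [0.5818 0.1012 0.0586]
0.12 28 [0.5795 0.1395 0.0579]
0.16 8 [0.5781 0.1655 0.0582]
0.2 0 0
bar-x 114
0.0 27 [0.4248 0.0192 0.0593]
0.04 28 [0.4225 0.0578 0.0583]
0.08 30 [0.4202 0.0994 0.0575]
0.12 29 [0.4178 0.1411 0.0588]
0.16 0 0
0.2 0 0
lemon 258 ((0.5686138272285461, -0.287335604429245), (0.0540769137442112, 0.05834444239735603), 57.83219528198242) 0.13346204629012492
[ 0.5426 -0.32    0.1106] [ 0.5964 -0.256   0.1446]
garlic 236 ((0.46856921911239624, -0.2903018593788147), (0.053665295243263245, 0.05287197232246399), 49.33519744873047) 0.12554240816507456
[ 0.4424 -0.3176  0.1061] [ 0.4952 -0.2626  0.1488]
salt 164 ((0.5361310243606567, -0.17252686619758606), (0.03849094361066818, 0.03749968111515045), 2.615797519683838) 0.1674452059978664
[ 0.517  -0.1917  0.1206] [ 0.5553 -0.1537  0.1796]
peeler 199 ((0.6115089058876038, -0.1257207691669464), (0.01972660981118679, 0.13080337643623352), 1.863985300064087) 0.10301188417505602
[ 0.6008 -0.1908  0.0952] [ 0.6219 -0.0602  0.1108]
```

```bash
cat > go.py <<'E'
# python3 go.py x y z yaw ... : chained shifts in the tool axes from the present pose
import sys; from h import *
a=list(map(float,sys.argv[1:])); s=bot.observe(); P=np.array(s["position"]); Y=s["tool_rot"][2]
print("t",round(s["clock"],2),P.round(4),np.round(s["tool_rot"],4),"F",np.round(s["force"],1),"w",round(s["grip_width"],4),"q",np.round(s["qpos"],2))
for i in range(0,len(a),4):
    T=np.array(a[i:i+3]); d=T-P; y=a[i+3]; c,n=np.cos(Y),np.sin(Y)
    print("shift",np.round([1000*(d[0]*c+d[1]*n),1000*(d[0]*n-d[1]*c),-1000*d[2]],1),"yaw",round(-(y-Y),3)); P,Y=T,y
E
python3 go.py .5 -.3 .3 0  .52 .1 .3 -.162  .5058 .3756 .2 -.162 .5058 .3756 .026 -.162
```

```text
t 1.75 [ 0.1369 -0.6098  0.2313] [-3.1416 -0.      0.2208] F [ 0.8  0.4 -0.8] w 0.0855 q [ 1.28  0.52 -0.04  1.6   0.02  1.02 -0.11]
shift [ 422.1 -222.8  -68.7] yaw 0.221
shift [  20. -400.   -0.] yaw 0.162
shift [ -58.5 -269.7  100. ] yaw -0.0
shift [  0.  -0. 174.] yaw -0.0
```

Request:
{"method": "move_arm", "body": {"moves": "38 -20 -20 0.02;76 -40 -40 0.05;115 -60 -60 0.08;155 -80 -65 0.1;195 -100 -68 0.12;235 -122 -68 0.14;275 -144 -68 0.16;315 -165 -68 0.2;355 -187 -68 0.22;355 -187 -68 0.22", "grip": 1}}

```text
clock: 2.58
position: [0.4438, -0.3477, 0.2996]
tool_rot: [3.141, -0.0, -0.0]
force: [0.6, -1.5, -0.4]
grip_width: 0.0855
```

```bash
python3 go.py .52 .02 .28 -.1 .5058 .3756 .14 -.162 .5058 .3756 .026 -.162
```

```text
t 2.58 [ 0.4438 -0.3477  0.2996] [ 3.1415e+00 -5.0000e-04 -3.0000e-04] F [ 0.6 -1.5 -0.4] w 0.0855 q [ 0.65  0.36 -0.12  1.68  0.05  1.11 -1.05]
shift [  76.1 -367.7   19.6] yaw 0.1
shift [ -49.6 -352.4  140. ] yaw 0.062
shift [  0.  -0. 114.] yaw -0.0
```

Request:
{"method": "move_arm", "body": {"moves": "7 -36 2 -0.12;14 -72 4 -0.24;21 -108 6 -0.36;28 -144 8 -0.48;35 -180 10 -0.6;42 -216 12 -0.72;49 -252 14 -0.84;56 -288 16 -0.96;63 -324 18 -1.08;70 -360 20 -1.2"}}

```text
clock: 3.42
position: [0.5121, 0.0121, 0.2795]
tool_rot: [3.141, -0.0, 1.206]
force: [0.3, -0.6, 0.4]
grip_width: 0.0852
```

```bash
python3 go.py .5058 .33 .2 2.38  .5058 .3756 .10 2.98 .5058 .3756 .026 2.98
```

```text
t 3.42 [0.5121 0.0121 0.2795] [ 3.1410e+00 -1.0000e-04  1.2064e+00] F [ 0.3 -0.6  0.4] w 0.0852 q [ 0.26  0.32 -0.51  1.82  0.18  1.05 -0.68]
shift [ 294.8 -119.2   79.5] yaw -1.174
shift [ 31.5  33.  100. ] yaw -0.6
shift [ 0.  0. 74.] yaw -0.0
```

Request:
{"method": "move_arm", "body": {"moves": "30 -12 8 -0.12;60 -24 16 -0.24;90 -36 24 -0.36;120 -48 32 -0.48;150 -60 40 -0.6;180 -72 48 -0.72;210 -84 56 -0.84;240 -96 64 -0.96;270 -109 72 -1.08;295 -119 80 -1.18"}}

```text
clock: 4.25
position: [0.5072, 0.3308, 0.1989]
tool_rot: [3.141, -0.0, 2.388]
force: [-0.2, 0.1, 0.8]
grip_width: 0.0855
```

```bash
python3 go.py .5058 .3756 .10 2.98 .5058 .3756 .026 2.98
```

```text
t 4.25 [0.5072 0.3308 0.1989] [ 3.1411e+00 -5.0000e-04  2.3877e+00] F [-0.2  0.1  0.8] w 0.0855 q [-0.17  0.63 -0.76  1.66  0.48  1.05 -0.27]
shift [31.7 31.6 98.9] yaw -0.592
shift [ 0.  0. 74.] yaw -0.0
```

Request:
{"method": "move_arm", "body": {"moves": "6 6 8 -0.12;12 12 16 -0.24;18 18 24 -0.36;24 24 32 -0.48;30 30 40 -0.59;32 32 55 -0.59;32 32 70 -0.59;32 32 80 -0.59;32 32 80 -0.59;32 32 80 -0.59"}}

```text
clock: 5.08
position: [0.5066, 0.3732, 0.1188]
tool_rot: [-3.141, -0.0, 2.969]
force: [0.7, -0.2, 0.5]
grip_width: 0.0855
```

```bash
python3 - <<'E'
from h import *
p=bot.grab_frame("wrist"); save(p,"w1.png"); print(p["eye"],p["attitude"])
q=cloud(p);z=q[...,2]
print([ (r["at"],r["conf"]) for r in bot.pinpoint(p,"pan")])
with np.errstate(invalid='ignore'):
    m=(z>.042)&(z<.058)&(q[...,1]<.45); t=q[m]; print(len(t),cv2.minAreaRect(t[:,:2].astype(np.float32)),np.median(t[:,2]))
E
python3 go.py .5058 .3756 .026 2.98
```

```text
[0.43408021 0.38550813 0.26151684] [-2.93932846e-01  8.35349241e-04  1.39766561e+00]
[([194.3, 185.6], 0.84)]
12539 ((0.49901485443115234, 0.26797056198120117), (0.22829259932041168, 0.19426417350769043), 80.81906127929688) 0.04990227052410201
t 5.18 [0.5069 0.3737 0.1199] [3.1411e+00 6.0000e-04 2.9695e+00] F [0.4 0.3 0.4] w 0.0855 q [-0.2   0.79 -0.83  1.65  0.67  1.01  0.14]
shift [ 1.4  1.6 93.9] yaw -0.011
```

View pics/w1.png

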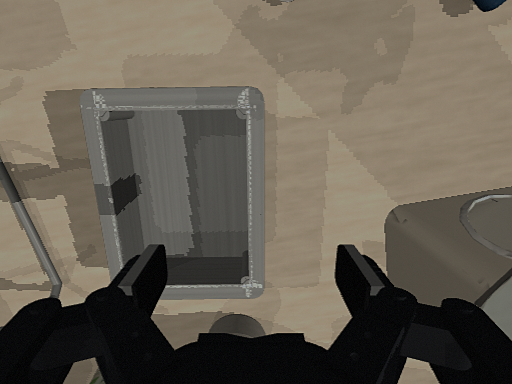

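Request:
{"method": "move_arm", "body": {"moves": "1 1 15 -0.01;1 1 30 -0.01;1 1 45 -0.01;1 1 60 -0.01;1 1 75 -0.01;1 1 85 -0.01;1 1 90 -0.01;1 1 93 -0.01;1 1 93 -0.01;1 1 93 -0.01"}}

```text
clock: 6.02
position: [0.506, 0.3752, 0.0267]
tool_rot: [3.141, 0.0, 2.981]
force: [0.0, -0.2, -0.3]
grip_width: 0.0853
```

Request:
{"method": "move_arm", "body": {"moves": "0 0 0 0;0 0 0 0;0 0 0 0;0 0 0 0;0 0 0 0;0 0 0 0;0 0 0 0;0 0 0 0;0 0 0 0;0 0 0 0", "grip": 0, "grip_force": 80}}

```text
clock: 6.85
position: [0.5059, 0.3749, 0.0267]
tool_rot: [-3.142, 0.0, 2.981]
force: [-0.5, -0.6, 5.2]
grip_width: 0.0113
```

```bash
python3 go.py .5069 .3737 .126 2.98; python3 - <<'E'
from h import *
p=bot.grab_frame("wrist"); save(p,"w2.png")
E
```

```text
t 6.85 [0.5059 0.3749 0.0267] [-3.1415e+00  3.0000e-04  2.9808e+00] F [-0.5 -0.6  5.2] w 0.0113 q [-0.25  0.91 -0.75  1.69  0.78  0.87  0.07]
shift [ -1.1  -1.  -99.3] yaw 0.001
```

Request:
{"method": "move_arm", "body": {"moves": "0 0 -6 0;0 0 -14 0;0 0 -24 0;0 0 -36 0;0 0 -50 0;0 0 -64 0;0 0 -78 0;0 0 -90 0;0 0 -97 0;0 0 -100 0"}}

```text
clock: 7.73
position: [0.5062, 0.3751, 0.1279]
tool_rot: [3.141, 0.001, 2.981]
force: [-0.1, -0.5, -3.2]
grip_width: 0.0109
```

```bash
cat > pan.py <<'E'
from h import *
import sys
def pan(p,z0,z1,box):
    q=cloud(p);z=q[...,2]
    with np.errstate(invalid='ignore'):
        m=(z>z0)&(z<z1)&(q[...,0]>box[0])&(q[...,0]<box[1])&(q[...,1]>box[2])&(q[...,1]<box[3])
    k,l,s,c=cv2.connectedComponentsWithStats(m.astype(np.uint8)); t=q[l==1+np.argmax(s[1:,4])]
    A=np.c_[t[:,:2]-t[:,:2].mean(0),np.ones(len(t))]; f=np.linalg.lstsq(A,t[:,2],rcond=None)[0]
    print(len(t),cv2.minAreaRect(t[:,:2].astype(np.float32)),"plane",f.round(4),t.min(0).round(3),t.max(0).round(3))
E
python3 - <<'E'
from pan import *
p=bot.grab_frame("wrist"); save(p,"w2.png"); pan(p,.12,.19,(.37,.62,.2,.39))
p=bot.grab_frame("scene"); save(p,"s2.png"); pan(p,.12,.165,(.37,.62,.2,.37))
E
python3 go.py
```

```text
35837 ((0.48864609003067017, 0.32155945897102356), (0.1394035369157791, 0.15621963143348694), 80.8285903930664) plane [0.1053 0.185  0.1501] [0.404 0.244 0.12 ] [0.568 0.39  0.19 ]
992 ((0.48595941066741943, 0.306579053401947), (0.1072339117527008, 0.16075125336647034), 80.8133544921875) plane [-0.0505 -0.027   0.1375] [0.401 0.242 0.12 ] [0.558 0.37  0.15 ]
t 7.83 [0.506  0.3748 0.1267] [3.1415e+00 4.0000e-04 2.9806e+00] F [-0.2 -0.6 -2.6] w 0.0107 q [-0.2   0.79 -0.84  1.65  0.67  1.02  0.15]
```

View pics/s2.png

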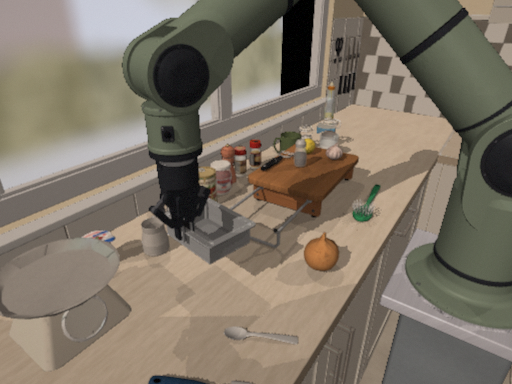

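```bash
python3 go.py .4991 .1371 .1267 3.199
```

```text
t 7.83 [0.506  0.3748 0.1267] [3.1415e+00 4.0000e-04 2.9806e+00] F [-0.2 -0.6 -2.6] w 0.0107 q [-0.2   0.79 -0.84  1.65  0.67  1.02  0.15]
shift [ -31.3 -235.8   -0. ] yaw -0.218
```

Request:
{"method": "move_arm", "body": {"moves": "-2 -14 0 -0.01;-5 -40 0 -0.04;-9 -70 0 -0.08;-14 -105 0 -0.11;-18 -140 0 -0.14;-23 -175 0 -0.17;-27 -205 0 -0.2;-30 -225 0 -0.218;-31 -236 0 -0.218;-31 -236 0 -0.218"}}

```text
clock: 8.67
position: [0.4985, 0.1343, 0.1256]
tool_rot: [-3.14, -0.001, -3.088]
force: [0.1, 1.3, -4.0]
grip_width: 0.0109
```

```bash
python3 - <<'E'
from pan import *
p=bot.grab_frame("wrist"); save(p,"w3.png"); pan(p,.13,.17,(.37,.62,-.1,.2))
E
python3 go.py .4991 .1371 .07 3.199 .4991 .1371 .0407 3.199
```

```text
27801 ((0.48500075936317444, 0.08038878440856934), (0.1412612944841385, 0.1432197093963623), 3.142853021621704) plane [-0.0054  0.0866  0.1459] [0.412 0.01  0.13 ] [0.559 0.152 0.17 ]
t 8.72 [0.4986 0.1363 0.1259] [ 3.1416e+00 -7.0000e-04 -3.0866e+00] F [-0.   1.1 -2.6] w 0.011 q [ 0.29  0.67 -0.93  1.94  0.69  0.89  0.62]
shift [-0.6  0.8 55.9] yaw -6.286
shift [-0.   0.  29.3] yaw -0.0
```

View pics/w3.png

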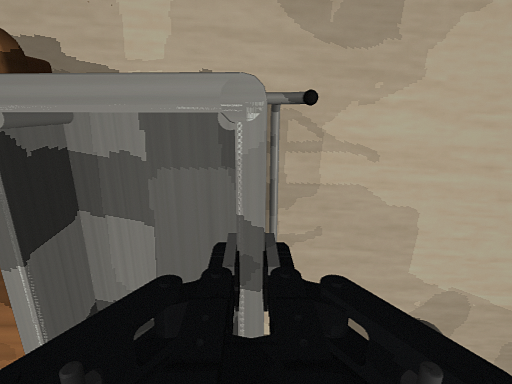

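```bash
python3 - <<'E'
from h import *
np.set_printoptions(precision=4,suppress=True)
p=bot.grab_frame("wrist"); q=cloud(p)
for c in (5,40,80,120,160,200,225):
    col=q[60:112,c]; m=col[:,2]>.13; t=col[m]; print("rim col",c,"outer",t[0],"mid",np.median(t,0),"n",len(t))
for r in (130,160,190,210):
    row=q[r,225:300]; t=row[row[:,2]>.125]; print("row",r,"max y",t[np.argmax(t[:,1])],np.median(t,0))
for c in (270,280,290): 
    col=q[85:112,c]; t=col[(col[:,2]>.045)&(col[:,2]<.09)]; print("bar",t.mean(0) if len(t) else 0, len(t))
E
```

```text
rim col 5 outer [0.4174 0.0344 0.1462] mid [0.4246 0.0322 0.1451] n 39
rim col 40 outer [0.4166 0.0474 0.1452] mid [0.4238 0.0468 0.1458] n 39
rim col 80 outer [0.4158 0.0637 0.1459] mid [0.4229 0.0631 0.1464] n 39
rim col 120 outer [0.4151 0.0804 0.1481] mid [0.4221 0.0794 0.1469] n 39
rim col 160 outer [0.4138 0.0956 0.1471] mid [0.4211 0.0956 0.148 ] n 40
rim col 200 outer [0.4131 0.1115 0.149 ] mid [0.4204 0.1115 0.1486] n 39
rim col 225 outer [0.4126 0.1211 0.1486] mid [0.4198 0.1213 0.149 ] n 39
row 130 max y [0.4336 0.1384 0.1484] [0.4338 0.1323 0.1495]
row 160 max y [0.4457 0.1388 0.1495] [0.4461 0.1325 0.1494]
row 190 max y [0.4588 0.1397 0.1492] [0.459  0.1332 0.1497]
row 210 max y [0.468  0.1404 0.1488] [0.4681 0.134  0.1494]
bar [0.4178 0.1446 0.0595] 12
bar [0.4175 0.1514 0.0597] 12
bar [0.4171 0.1582 0.0604] 12
```

Request:
{"method": "move_arm", "body": {"moves": "-1 0 5 0;-1 0 12 0;-1 0 22 0;-1 0 32 0;-1 0 42 0;-1 0 52 0;-1 0 60 0;-1 0 68 0;-1 0 73 0;-1 0 76 0"}}

```text
clock: 9.6
position: [0.4995, 0.137, 0.0495]
tool_rot: [-3.142, -0.001, -3.084]
force: [0.3, -1.3, -2.8]
grip_width: 0.0105
```

```bash
python3 - <<'E'
from h import *
np.set_printoptions(precision=4,suppress=True)
p=bot.grab_frame("wrist"); save(p,"w4.png"); q=cloud(p)
for c in (5,40,80,120,160,200,225):
    col=q[60:112,c]; m=col[:,2]>.055; t=col[m]; print("rim col",c,"outer",t[0],"mid",np.median(t,0),"n",len(t))
E
python3 go.py
```

```text
rim col 5 outer [0.4183 0.0319 0.066 ] mid [0.4257 0.0321 0.0682] n 39
rim col 40 outer [0.4177 0.0479 0.0686] mid [0.4249 0.0472 0.0692] n 39
rim col 80 outer [0.4169 0.0647 0.0702] mid [0.424  0.0636 0.0701] n 39
rim col 120 outer [0.4159 0.0799 0.0692] mid [0.4231 0.08   0.0706] n 39
rim col 160 outer [0.4148 0.0963 0.0711] mid [0.422  0.0962 0.0715] n 40
rim col 200 outer [0.4139 0.1119 0.0714] mid [0.4211 0.112  0.0719] n 40
rim col 225 outer [0.4134 0.1216 0.0717] mid [0.4206 0.1219 0.0726] n 40
t 9.65 [0.4994 0.137  0.0495] [-3.1415e+00 -7.0000e-04 -3.0844e+00] F [-0.6 -0.6 -3. ] w 0.0107 q [ 0.21  0.77 -0.83  1.98  0.83  0.77  0.51]
```

View pics/w4.png

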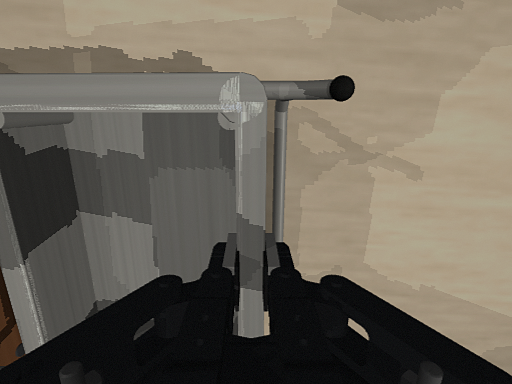

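Request:
{"method": "move_arm", "body": {"moves": "0 0 1 0;0 0 2 0;0 0 3 0;0 0 4 0;0 0 5 0;0 0 6 0;0 0 7 0;0 0 8 0;0 0 9 0;0 0 9 0"}}

```text
clock: 10.48
position: [0.4998, 0.137, 0.0413]
tool_rot: [-3.142, 0.0, -3.084]
force: [-0.2, -0.4, 1.9]
grip_width: 0.0106
```

```bash
python3 go.py
```

```text
t 10.48 [0.4998 0.137  0.0413] [-3.1415e+00  3.0000e-04 -3.0844e+00] F [-0.2 -0.4  1.9] w 0.0106 q [ 0.2   0.79 -0.82  1.98  0.85  0.76  0.49]
```

Request:
{"method": "move_arm", "body": {"moves": "0 0 0 0;0 0 0 0;0 0 0 0;0 0 0 0;0 0 0 0;0 0 0 0;0 0 0 0;0 0 0 0;0 0 0 0;0 0 0 0", "grip": 0.3}}

```text
clock: 11.32
position: [0.4996, 0.137, 0.0413]
tool_rot: [-3.142, -0.0, -3.084]
force: [-0.7, 0.5, -0.1]
grip_width: 0.0256
```

Request:
{"method": "move_arm", "body": {"moves": "0 -4 0 0;0 -9 0 0;0 -14 0 0;0 -19 0 0;0 -24 0 0;0 -29 0 0;0 -34 0 0;0 -39 0 0;0 -43 0 0;0 -45 0 0"}}

```text
clock: 12.15
position: [0.5023, 0.0914, 0.0413]
tool_rot: [-3.141, -0.0, -3.085]
force: [0.3, 2.1, 0.6]
grip_width: 0.0256
```

```bash
python3 - <<'E'
from h import *
np.set_printoptions(precision=4,suppress=True)
p=bot.grab_frame("wrist"); save(p,"w5.png"); q=cloud(p)
for r in (130,160,190,210):
    row=q[r,200:330]; t=row[(row[:,2]>.055)&(row[:,2]<.07)]; print("row",r,"max y",t[np.argmax(t[:,1])],np.median(t,0))
for c in (5,60,120,180,225):
    col=q[60:112,c]; m=col[:,2]>.055; t=col[m]; print("rim col",c,"outer",t[0],"mid",np.median(t,0),"n",len(t))
E
python3 go.py
```

```text
row 130 max y [0.4369 0.0995 0.0642] [0.4372 0.0934 0.0641]
row 160 max y [0.4493 0.1002 0.0635] [0.4496 0.0941 0.0637]
row 190 max y [0.4624 0.1009 0.0635] [0.4626 0.0948 0.0641]
row 210 max y [0.4716 0.1017 0.0636] [0.4718 0.0955 0.0639]
rim col 5 outer [ 0.421  -0.009   0.0635] mid [ 0.4282 -0.0098  0.0641] n 40
rim col 60 outer [0.4199 0.0123 0.0636] mid [0.427  0.0115 0.0639] n 40
rim col 120 outer [0.4185 0.0352 0.0628] mid [0.4257 0.0351 0.0641] n 40
rim col 180 outer [0.4171 0.0584 0.0625] mid [0.4242 0.0586 0.0639] n 39
rim col 225 outer [0.4161 0.0759 0.0625] mid [0.4236 0.0763 0.064 ] n 39
t 12.2 [0.5023 0.0912 0.0412] [-3.1412e+00 -2.0000e-04 -3.0852e+00] F [-0.6 -0.2  0.7] w 0.0257 q [ 0.29  0.78 -0.81  2.    0.85  0.75  0.57]
```

View pics/w5.png

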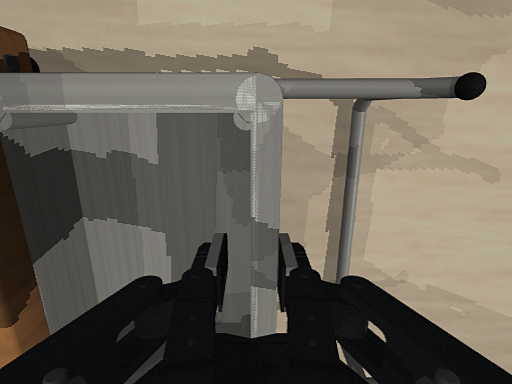

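Request:
{"method": "move_arm", "body": {"moves": "0 -1 0 0;0 -2 0 0;0 -3 0 0;0 -4 0 0;0 -5 0 0;0 -5.5 0 0;0 -6 0 0;0 -6.5 0 0;0 -7 0 0;0 -7 0 0"}}

```text
clock: 13.03
position: [0.5024, 0.086, 0.0413]
tool_rot: [3.14, 0.0, -3.084]
force: [-1.5, 6.4, -1.6]
grip_width: 0.0254
```

```bash
python3 - <<'E'
from h import *
np.set_printoptions(precision=4,suppress=True)
p=bot.grab_frame("wrist"); q=cloud(p)
for r in (130,160,190,210):
    row=q[r,200:330]; t=row[(row[:,2]>.055)&(row[:,2]<.07)]; print("row",r,"max y",t[np.argmax(t[:,1])],np.median(t,0))
E
python3 go.py
```

```text
row 130 max y [0.437  0.0941 0.0634] [0.4373 0.0879 0.0639]
row 160 max y [0.4493 0.0947 0.0638] [0.4496 0.0886 0.0643]
row 190 max y [0.4626 0.0959 0.0631] [0.4627 0.0896 0.064 ]
row 210 max y [0.4718 0.0963 0.0634] [0.472  0.09   0.0639]
t 13.08 [0.5024 0.086  0.0413] [ 3.1402e+00 -1.0000e-04 -3.0836e+00] F [-3.3  6.5 -1.9] w 0.0262 q [ 0.3   0.78 -0.82  2.    0.85  0.74  0.58]
```

Request:
{"method": "move_arm", "body": {"moves": "0 2 0 0;0 4 0 0;0 4 0 0;0 4 -15 0;0 4 -35 0;0 4 -65 0;0 4 -100 0;0 4 -135 0;0 4 -170 0;0 4 -190 0"}}

```text
clock: 13.92
position: [0.5029, 0.0894, 0.2347]
tool_rot: [-3.142, 0.003, -3.084]
force: [0.9, -0.6, -0.1]
grip_width: 0.0256
```

```bash
python3 - <<'E'
from h import *
np.set_printoptions(precision=4,suppress=True)
p=bot.grab_frame("scene"); save(p,"s6.png")
for n in ("pan","lemon_center","garlic_center"): print(n,[(r["at"],r["conf"]) for r in bot.pinpoint(p,n)])
E
python3 go.py .49 -.12 .25 2.4 .4659 -.3552 .22 1.6286
```

```text
pan [([276.8, 216.2], 0.55)]
lemon_center [([308.4, 146.0], 0.41)]
garlic_center [([154.7, 247.4], 0.41)]
t 14.12 [0.5024 0.0886 0.2313] [-3.1408e+00  6.0000e-04 -3.0850e+00] F [-0.1 -0.   0.4] w 0.0257 q [ 0.48  0.52 -1.05  1.86  0.52  1.06  0.84]
shift [  24.2 -207.6  -18.7] yaw -5.485
shift [-141.1 -189.7   30. ] yaw 0.771
```

View pics/s6.png

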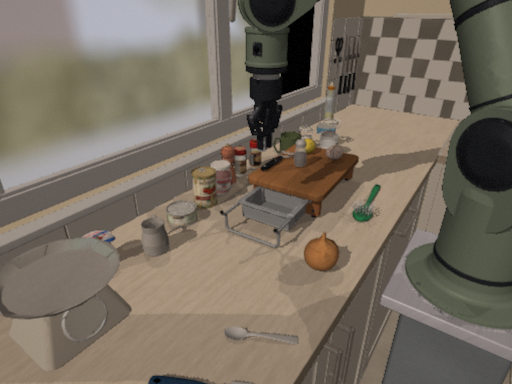

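Request:
{"method": "move_arm", "body": {"moves": "3 -20 -5 0.08;5 -42 -10 0.16;8 -65 -15 0.24;10 -88 -19 0.32;13 -112 -19 0.4;16 -136 -19 0.48;18 -160 -19 0.56;20 -184 -19 0.64;24 -208 -19 0.72;24 -208 -19 0.8", "grip": 0.53}}

```text
clock: 14.95
position: [0.489, -0.1247, 0.2486]
tool_rot: [-3.139, -0.002, 2.39]
force: [-0.2, -1.2, -0.8]
grip_width: 0.0453
```

```bash
python3 go.py .4659 -.3552 .2 1.6286 .4659 -.3552 .104 1.6286
```

```text
t 14.95 [ 0.489  -0.1247  0.2486] [-3.1390e+00 -1.6000e-03  2.3897e+00] F [-0.2 -1.2 -0.8] w 0.0453 q [ 0.79  0.42 -0.86  1.86  0.37  1.04  0.6 ]
shift [-140.5 -184.1   48.6] yaw 0.761
shift [ 0.  0. 96.] yaw -0.0
```

Request:
{"method": "move_arm", "body": {"moves": "-14 -18 3 0.08;-28 -37 6 0.16;-43 -56 9 0.24;-58 -76 12 0.32;-73 -96 16 0.4;-88 -116 20 0.48;-103 -136 28 0.56;-118 -156 36 0.64;-131 -172 44 0.72;-140 -184 49 0.76"}}

```text
clock: 15.78
position: [0.4677, -0.3518, 0.1991]
tool_rot: [-3.139, -0.001, 1.633]
force: [-1.0, -0.4, -1.2]
grip_width: 0.0451
```

```bash
python3 go.py .4659 -.3552 .104 1.6286; python3 - <<'E'
from h import *
p=bot.grab_frame("top"); save(p,"t7.png"); q=cloud(p); z=q[...,2]
for n,(cx,cy) in dict(lemon=(.5686,-.2873),garlic=(.4686,-.2903)).items():
    with np.errstate(invalid='ignore'): m=(np.hypot(q[...,0]-cx,q[...,1]-cy)<.04)&(z>.106)&(z<.15)
    print(n,m.sum(),q[m].min(0),q[m].max(0))
E
```

```text
t 15.78 [ 0.4677 -0.3518  0.1991] [-3.1390e+00 -1.1000e-03  1.6332e+00] F [-1.  -0.4 -1.2] w 0.0451 q [ 0.95  0.55 -0.59  1.72  0.36  0.98  0.3 ]
shift [-3.3 -2.  95.1] yaw 0.005
lemon 259 [ 0.54247075 -0.32151483  0.10980234] [ 0.59685585 -0.25605541  0.14474264]
garlic 235 [ 0.44248277 -0.31841031  0.10648164] [ 0.49502334 -0.26229272  0.1476884 ]
```

Request:
{"method": "move_arm", "body": {"moves": "-3 -2 10 0;-3 -2 25 0;-3 -2 40 0;-3 -2 55 0;-3 -2 70 0;-3 -2 82 0;-3 -2 90 0;-3 -2 95 0;-3 -2 95 0;-3 -2 95 0"}}

```text
clock: 16.67
position: [0.4674, -0.3531, 0.1065]
tool_rot: [3.141, -0.0, 1.639]
force: [0.1, -0.1, 0.7]
grip_width: 0.0454
```

```bash
python3 go.py; python3 - <<'E'
from h import *
p=bot.grab_frame("wrist"); save(p,"w8.png")
E
```

```text
t 16.67 [ 0.4674 -0.3531  0.1065] [ 3.1414 -0.      1.6393] F [ 0.1 -0.1  0.7] w 0.0454 q [ 0.91  0.67 -0.53  1.79  0.45  0.81  0.23]
```

View pics/w8.png

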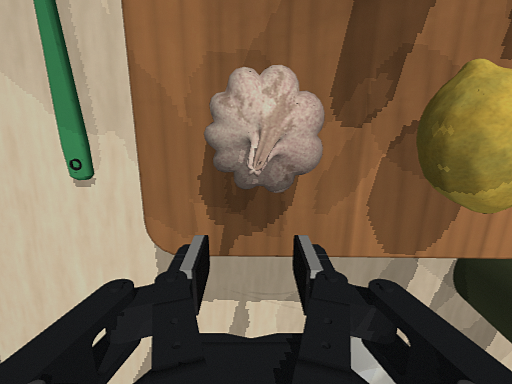

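Request:
{"method": "move_arm", "body": {"moves": "3 0 0 0.01;8 0 0 0.01;14 0 0 0.01;20 0 0 0.01;26 0 0 0.01;32 0 0 0.01;38 0 0 0.01;44 0 0 0.01;50 0 0 0.01;56 0 0 0.01"}}

```text
clock: 17.55
position: [0.4633, -0.2968, 0.1063]
tool_rot: [-3.142, -0.0, 1.629]
force: [1.1, 0.1, 0.5]
grip_width: 0.0454
```

Request:
{"method": "move_arm", "body": {"moves": "6 0 0 0;12 0 0 0;18 0 0 0;24 0 0 0;30 0 0 0;36 0 0 0;42 0 0 0;48 0 0 0;54 0 0 0;60 0 0 0"}}

```text
clock: 18.38
position: [0.4598, -0.2369, 0.1063]
tool_rot: [3.142, -0.0, 1.629]
force: [0.5, 0.4, -0.5]
grip_width: 0.0455
```

```bash
python3 go.py; python3 - <<'E'
from h import *
p=bot.grab_frame("wrist"); save(p,"w9.png"); q=cloud(p); z=q[...,2]
with np.errstate(invalid='ignore'): m=(z>.108)&(z<.152)&(np.indices(z.shape)[0]<230)
k,l,s,c=cv2.connectedComponentsWithStats(m.astype(np.uint8))
for i in range(1,k):
    if s[i,4]>800:
        t=q[l==i]; t=t; d=t[:,:2]-[.5183,-.1869]; a=d[:,0]*.9983+d[:,1]*.0578; b=-d[:,0]*.0578+d[:,1]*.9983
        print(s[i],"sx",a.min(),a.max(),"sy",b.min(),b.max())
E
```

```text
t 18.38 [ 0.4598 -0.2369  0.1063] [ 3.1416 -0.      1.6287] F [ 0.5  0.4 -0.5] w 0.0455 q [ 0.76  0.58 -0.54  1.97  0.45  0.71  0.01]
[ 375   92  133  108 7223] sx -0.0017736534116234689 0.02560409936761634 sy -0.008822523834858051 0.0332496943279877
[ 190  151  116   79 7001] sx -0.09104539508375725 -0.03394580705238297 sy -0.03259379290661951 0.00680707940903266
```

View pics/w9.png

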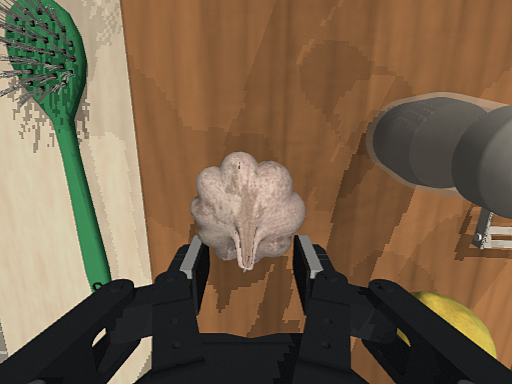

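Request:
{"method": "move_arm", "body": {"moves": "6 -1 0 0;12 -2 0 0;18 -3 0 0;24 -4 0 0;30 -5 0 0;36 -5 0 0;42 -5 0 0;48 -5 0 0;54 -5 0 0;60 -5 0 0"}}

```text
clock: 19.27
position: [0.4514, -0.1773, 0.1063]
tool_rot: [3.142, -0.0, 1.629]
force: [0.5, -0.8, 1.5]
grip_width: 0.0454
```

Request:
{"method": "move_arm", "body": {"moves": "6 0 0 0;12 0 0 0;18 0 0 0;24 0 0 0;30 0 0 0;36 0 0 0;42 0 0 0;48 0 0 0;54 0 0 0;60 0 0 0"}}

```text
clock: 20.1
position: [0.4479, -0.1174, 0.1063]
tool_rot: [-3.142, -0.0, 1.629]
force: [-0.6, 0.6, -0.1]
grip_width: 0.0453
```

```bash
cat > look.py <<'E'
from h import *
import sys
def S(t):
    d=t[:,:2]-[.5183,-.1869]; return np.c_[d[:,0]*.9983+d[:,1]*.0578,-d[:,0]*.0578+d[:,1]*.9983,t[:,2]]
if __name__=="__main__":
    np.set_printoptions(precision=4,suppress=True)
    p=bot.grab_frame(sys.argv[1]); save(p,sys.argv[2]); q=cloud(p); z=q[...,2]; r=np.indices(z.shape)[0]
    with np.errstate(invalid='ignore'): m=(z>.108)&(z<.152)&((r<230)|(sys.argv[1]!="wrist"))
    k,l,s,c=cv2.connectedComponentsWithStats(m.astype(np.uint8))
    for i in range(1,k):
        if s[i,4]>(600 if sys.argv[1]=="wrist" else 60):
            t=S(q[l==i]); print(s[i],p["frame"][l==i].mean(0).round(),"s min",t.min(0),"max",t.max(0))
    o=bot.observe(); print("tool s",S(np.array([o["position"]])))
E
python3 go.py; python3 look.py wrist w10.png
```

```text
t 20.1 [ 0.4479 -0.1174  0.1063] [-3.1415e+00 -1.0000e-04  1.6287e+00] F [-0.6  0.6 -0.1] w 0.0453 q [ 0.56  0.51 -0.55  2.1   0.45  0.64 -0.24]
[ 190  152  116   78 7000] [165. 143. 128.] s min [-0.0961  0.0882  0.108 ] max [-0.0388  0.1267  0.1393]
tool s [[-0.0662  0.0746  0.1064]]
```

Request:
{"method": "move_arm", "body": {"moves": "6 0 0 0;12 0 0 0;18 2 0 0;24 5 0 0;30 8 0 0;36 11 0 0;42 14 0 0;48 17 0 0;54 20 0 0;60 23 0 0"}}

```text
clock: 20.98
position: [0.4677, -0.0561, 0.1063]
tool_rot: [3.142, -0.0, 1.629]
force: [0.1, -0.9, -0.1]
grip_width: 0.0451
```

```bash
python3 go.py; python3 look.py wrist w11.png
```

```text
t 20.98 [ 0.4677 -0.0561  0.1063] [ 3.1416 -0.      1.6288] F [ 0.1 -0.9 -0.1] w 0.0451 q [ 0.42  0.52 -0.55  2.08  0.45  0.65 -0.38]
[ 190  152  116   78 6988] [160. 139. 125.] s min [-0.0727  0.1488  0.1082] max [-0.0156  0.1865  0.1395]
tool s [[-0.0423  0.1347  0.1064]]
```

Request:
{"method": "move_arm", "body": {"moves": "5 2 0 0;10 4 0 0;15 6 0 0;20 8 0 0;25 10 0 0;30 12 0 0;34 12 0 0;38 12 0 0;42 12 0 0;42 12 0 0"}}

```text
clock: 21.87
position: [0.4769, -0.0133, 0.1063]
tool_rot: [3.142, -0.0, 1.63]
force: [0.3, -0.5, 0.2]
grip_width: 0.0453
```

```bash
python3 go.py; python3 - <<'E'
from look import *
np.set_printoptions(precision=4,suppress=True)
p=bot.grab_frame("wrist"); save(p,"w12.png"); q=cloud(p); z=q[...,2]
f=p["frame"].astype(int)
with np.errstate(invalid='ignore'): m=(z>.02)&(z<.15)&(np.indices(z.shape)[0]<260)&(f[...,0]-f[...,2]>15)&(f[...,0]>100)&(f[...,1]>f[...,0]*.75)
k,l,s,c=cv2.connectedComponentsWithStats(m.astype(np.uint8))
for i in range(1,k):
    if s[i,4]>400: t=S(q[l==i]); print(s[i],f[l==i].mean(0),t.min(0),t.max(0))
for c in("garlic_center","pan"): print(c,[(r["at"],r["conf"],w(p,*r["at"])) for r in bot.pinpoint(p,c)])
E
```

```text
t 21.87 [ 0.4769 -0.0133  0.1063] [ 3.1416e+00 -2.0000e-04  1.6296e+00] F [ 0.3 -0.5  0.2] w 0.0453 q [ 0.33  0.53 -0.55  2.07  0.45  0.66 -0.46]
[ 226   84   79   71 4088] [165.1578 145.4949 131.3914] [-0.0478  0.2182  0.0391] [0.0053 0.2632 0.0671]
garlic_center [([262.8, 120.3], 0.87, array([0.4808, 0.0528, 0.0648]))]
pan [([288.7, 143.2], 0.61, array([0.5001, 0.0381, 0.0504])), ([292.3, 240.8], 0.17, array([ 0.5027, -0.0162,  0.0893]))]
```

```bash
python3 go.py .4769 -.0133 .24 1.6286 .5697 -.2888 .2 1.6286 .5697 -.2888 .095 1.6286
```

```text
t 22.02 [ 0.4769 -0.0143  0.1063] [-3.1415e+00  1.0000e-04  1.6287e+00] F [-0.5 -0.6 -0.2] w 0.0454 q [ 0.33  0.53 -0.55  2.07  0.45  0.66 -0.46]
shift [   1.     0.  -133.7] yaw 0.0
shift [-280.4   76.7   40. ] yaw -0.0
shift [  0.   0. 105.] yaw -0.0
```

Request:
{"method": "move_arm", "body": {"moves": "0 0 -20 0;0 0 -50 0;0 0 -85 0;-5 0 -115 0;-20 5 -130 0;-45 12 -134 0;-75 22 -134 0;-105 32 -134 0;-135 40 -134 0;-160 48 -134 0", "grip": 0.9}}

```text
clock: 22.85
position: [0.5342, -0.1739, 0.2402]
tool_rot: [-3.141, 0.001, 1.627]
force: [0.7, -1.1, 0.0]
grip_width: 0.0766
```

```bash
python3 go.py .5697 -.2888 .2 1.6286 .5697 -.2888 .095 1.6286
```

```text
t 22.85 [ 0.5342 -0.1739  0.2402] [-3.1413e+00  6.0000e-04  1.6271e+00] F [ 0.7 -1.1  0. ] w 0.0766 q [ 0.64  0.46 -0.59  1.74  0.29  1.03 -0.  ]
shift [-116.8   29.    40.2] yaw -0.001
shift [  0.   0. 105.] yaw -0.0
```

Request:
{"method": "move_arm", "body": {"moves": "-20 5 0 0;-40 10 0 0;-60 15 0 0;-80 20 5 0;-100 25 15 0;-112 28 25 0;-117 29 35 0;-117 29 40 0;-117 29 40 0;-117 29 40 0"}}

```text
clock: 23.68
position: [0.5699, -0.2849, 0.2003]
tool_rot: [-3.141, -0.001, 1.63]
force: [-0.1, -0.3, -0.5]
grip_width: 0.0769
```

```bash
python3 look.py wrist w13.png; python3 go.py .5697 -.2888 .095 1.6286
```

```text
[186  28  60  55 899] [75. 65. 56.] s min [ 0.0007 -0.0099  0.1125] max [0.0419 0.0233 0.1519]
[ 217  162   66   68 3532] [171. 152.  66.] s min [ 0.0185 -0.123   0.109 ] max [ 0.0719 -0.0687  0.1435]
tool s [[ 0.0461 -0.1009  0.2008]]
t 23.73 [ 0.5701 -0.285   0.2008] [ 3.1412e+00 -3.0000e-04  1.6301e+00] F [-0.6  0.   0.1] w 0.0768 q [ 0.72  0.62 -0.54  1.58  0.35  1.04  0.15]
shift [ -3.8  -0.6 105.8] yaw 0.001
```

View pics/w13.png

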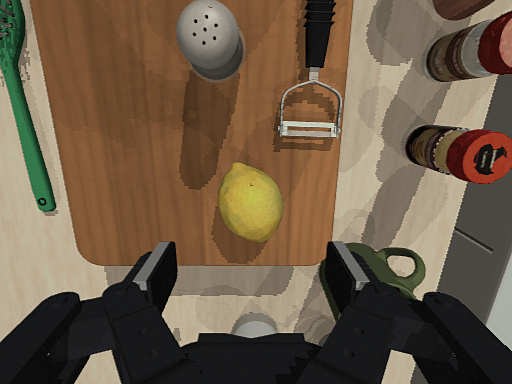

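Request:
{"method": "move_arm", "body": {"moves": "-4 0 15 0;-4 0 30 0;-4 0 45 0;-4 0 60 0;-4 0 75 0;-4 0 88 0;-4 0 97 0;-4 0 103 0;-4 0 105 0;-4 0 105 0"}}

```text
clock: 24.57
position: [0.5702, -0.2901, 0.0952]
tool_rot: [-3.142, -0.0, 1.629]
force: [0.4, 0.4, -0.2]
grip_width: 0.0768
```

Request:
{"method": "move_arm", "body": {"moves": "0 -3 0 0;0 -7 0 0;0 -12 0 0;0 -17 0 0;0 -22 0 0;0 -27 0 0;0 -32 0 0;0 -37 0 0;0 -42 0 0;0 -45 0 0"}}

```text
clock: 25.4
position: [0.5245, -0.293, 0.0953]
tool_rot: [-3.141, 0.0, 1.629]
force: [0.9, 0.3, 0.9]
grip_width: 0.0771
```

```bash
python3 go.py; python3 - <<'E'
from look import *
np.set_printoptions(precision=4,suppress=True)
for cam in("wrist","top","scene"):
    p=bot.grab_frame(cam); save(p,"x_"+cam+".png"); q=cloud(p); f=p["frame"].astype(int)
    m=(f[...,0]>1.6*f[...,2])&(f[...,1]>.72*f[...,0])&(f[...,0]>90)&(q[...,2]>.095)&(q[...,2]<.16)
    k,l,s,c=cv2.connectedComponentsWithStats(m.astype(np.uint8)); i=1+np.argmax(s[1:,4]); t=S(q[l==i]); print(cam,s[i],t.min(0),t.max(0))
E
```

```text
t 25.4 [ 0.5245 -0.293   0.0953] [-3.1414e+00  1.0000e-04  1.6286e+00] F [0.9 0.3 0.9] w 0.0771 q [ 0.74  0.69 -0.49  1.75  0.43  0.8   0.1 ]
wrist [  220   189   115   138 11992] [-0.0138 -0.1278  0.1103] [ 0.0395 -0.0666  0.1435]
top [221 129  21  22 309] [0.1906 0.2195 0.0963] [0.2625 0.2882 0.1132]
scene [192 167  24  14 191] [0.1943 0.2178 0.0956] [0.2611 0.2918 0.1095]
```

Request:
{"method": "move_arm", "body": {"moves": "0 -3 0 0;0 -7 0 0;0 -12 0 0;0 -17 0 0;0 -22 0 0;0 -27 0 0;0 -32 0 0;0 -37 0 0;0 -41 0 0;0 -44 0 0"}}

```text
clock: 26.38
position: [0.4807, -0.2955, 0.0953]
tool_rot: [-3.141, 0.0, 1.629]
force: [0.0, 0.8, 0.8]
grip_width: 0.0772
```

Request:
{"method": "move_arm", "body": {"moves": "0 -3 0 0;0 -7 0 0;0 -11 0 0;0 -15 0 0;0 -19 0 0;0 -23 0 0;0 -26 0 0;0 -28 0 0;0 -29 0 0;0 -30 0 0"}}

```text
clock: 27.22
position: [0.4513, -0.2971, 0.0953]
tool_rot: [3.141, 0.0, 1.629]
force: [1.9, 0.3, -1.1]
grip_width: 0.0768
```

```bash
cat > lem.py <<'E'
from look import *
np.set_printoptions(precision=4,suppress=True)
p=bot.grab_frame("wrist"); save(p,"x_%d.png"%(p["shot"])); q=cloud(p); f=p["frame"].astype(int)
m=(f[...,0]>1.6*f[...,2])&(f[...,1]>.72*f[...,0])&(f[...,0]>90)&(q[...,2]>.02)&(q[...,2]<.16)
k,l,s,c=cv2.connectedComponentsWithStats(m.astype(np.uint8)); i=1+np.argmax(s[1:,4]); t=S(q[l==i]); print("lemon",s[i],t.min(0),t.max(0),"rect",cv2.minAreaRect(t[:,:2].astype(np.float32)))
o=bot.observe(); print("tool s",S(np.array([o["position"]])))
E
python3 go.py; python3 lem.py
```

```text
t 27.22 [ 0.4513 -0.2971  0.0953] [3.1415e+00 1.0000e-04 1.6288e+00] F [ 1.9  0.3 -1.1] w 0.0768 q [ 0.83  0.62 -0.5   1.92  0.44  0.71  0.14]
lemon [  220   189   115   139 12055] [-0.0909 -0.1654  0.0869] [-0.0246 -0.0666  0.1437] rect ((-0.05868738889694214, -0.11604323238134384), (0.06471224129199982, 0.10004666447639465), 3.9472861289978027)
tool s [[-0.0734 -0.1062  0.0953]]
```

Request:
{"method": "move_arm", "body": {"moves": "0 4 0 0;0 9 0 0;0 11 -8 0;0 12 -25 0;0 13 -45 0;0 13 -70 0;-5 13 -85 0;-25 13 -90 0;-45 13 -90 0;-63 13 -90 0"}}

```text
clock: 28.1
position: [0.4685, -0.3603, 0.1867]
tool_rot: [3.14, 0.001, 1.629]
force: [0.2, 0.2, -0.4]
grip_width: 0.077
```

```bash
python3 go.py; python3 lem.py
```

```text
t 28.1 [ 0.4685 -0.3603  0.1867] [3.1405e+00 1.0000e-03 1.6291e+00] F [ 0.2  0.2 -0.4] w 0.077 q [ 0.93  0.56 -0.54  1.72  0.35  0.95  0.31]
lemon [ 211   61   77  101 5433] [-0.0868 -0.1346  0.0866] [-0.0299 -0.0628  0.1437] rect ((-0.05866468325257301, -0.09986911714076996), (0.05873434618115425, 0.06320168077945709), 64.3038330078125)
tool s [[-0.0606 -0.1737  0.1861]]
```

Request:
{"method": "move_arm", "body": {"moves": "0 1 10 0;0 1 22 0;0 1 35 0;0 1 48 0;0 1 60 0;0 1 70 0;0 1 78 0;0 1 82 0;0 1 82 0;0 1 82 0", "grip": 0.53}}

```text
clock: 28.98
position: [0.4691, -0.3592, 0.1034]
tool_rot: [3.141, 0.0, 1.629]
force: [0.7, -0.7, -0.3]
grip_width: 0.0454
```

Request:
{"method": "move_arm", "body": {"moves": "3 0 0 0;8 0 0 0;13 0 0 0;18 0 0 0;23 0 0 0;28 0 0 0;33 0 0 0;38 0 0 0;43 0 0 0;48 0 0 0"}}

```text
clock: 29.82
position: [0.4662, -0.3108, 0.1033]
tool_rot: [3.142, 0.0, 1.629]
force: [0.5, 0.9, 0.1]
grip_width: 0.0453
```

```bash
python3 go.py; python3 lem.py
```

```text
t 29.82 [ 0.4662 -0.3108  0.1033] [3.1415e+00 1.0000e-04 1.6288e+00] F [0.5 0.9 0.1] w 0.0453 q [ 0.84  0.63 -0.5   1.86  0.42  0.76  0.17]
lemon [  189   141   115   139 11845] [-0.0947 -0.1507  0.0864] [-0.0278 -0.0613  0.1435] rect ((-0.059309400618076324, -0.10740543156862259), (0.08249448239803314, 0.06646288186311722), 73.02230072021484)
tool s [[-0.0591 -0.1197  0.1033]]
```

Request:
{"method": "move_arm", "body": {"moves": "5 0 0 0;10 0 0 0;15 0 0 0;20 0 0 0;25 -1 0 0;30 -2 0 0;35 -3 0 0;40 -4 0 0;45 -5 0 0;50 -5 0 0"}}

```text
clock: 30.7
position: [0.458, -0.2612, 0.1033]
tool_rot: [-3.141, -0.0, 1.629]
force: [0.2, -0.8, -0.1]
grip_width: 0.0451
```

```bash
python3 go.py; python3 lem.py
```

```text
t 30.7 [ 0.458  -0.2612  0.1033] [-3.1414 -0.      1.6286] F [ 0.2 -0.8 -0.1] w 0.0451 q [ 0.78  0.59 -0.5   1.94  0.42  0.71  0.08]
lemon [  189   141   115   139 11871] [-0.1002 -0.1005  0.0869] [-0.033  -0.0113  0.1437] rect ((-0.06538258492946625, -0.05788658931851387), (0.07923021167516708, 0.06949379295110703), 67.59931945800781)
tool s [[-0.0643 -0.0697  0.1033]]
```

Request:
{"method": "move_arm", "body": {"moves": "6 0 0 0;12 0 0 0;18 0 0 0;24 0 0 0;30 0 0 0;36 0 0 0;42 0 0 0;48 0 0 0;54 0 0 0;60 0 0 0"}}

```text
clock: 31.58
position: [0.4548, -0.2011, 0.1033]
tool_rot: [-3.142, -0.0, 1.629]
force: [0.5, 0.6, 1.0]
grip_width: 0.0454
```

Request:
{"method": "move_arm", "body": {"moves": "6 0 0 0;12 0 0 0;18 0 0 0;24 0 0 0;30 0 0 0;36 0 0 0;42 0 0 0;48 0 0 0;54 0 0 0;60 0 0 0"}}

```text
clock: 32.42
position: [0.4513, -0.1413, 0.1033]
tool_rot: [3.142, -0.0, 1.629]
force: [-0.6, -0.7, -0.3]
grip_width: 0.0451
```

```bash
python3 go.py; python3 lem.py
```

```text
t 32.42 [ 0.4513 -0.1413  0.1033] [ 3.1416 -0.      1.6287] F [-0.6 -0.7 -0.3] w 0.0451 q [ 0.57  0.53 -0.51  2.08  0.42  0.64 -0.17]
lemon [  189   141   115   139 11819] [-0.0998  0.0189  0.087 ] [-0.0331  0.1088  0.1437] rect ((-0.06516249477863312, 0.062423210591077805), (0.07889844477176666, 0.06954765319824219), 67.51141357421875)
tool s [[-0.0642  0.0506  0.1033]]
```

Request:
{"method": "move_arm", "body": {"moves": "6 0 0 0;12 0 0 0;18 0 0 0;24 0 0 0;30 0 0 0;36 0 0 0;41 4 0 0;45 8 0 0;49 13 0 0;53 18 0 0"}}

```text
clock: 33.3
position: [0.4669, -0.0875, 0.1033]
tool_rot: [3.142, 0.0, 1.629]
force: [-0.2, -0.3, 0.1]
grip_width: 0.0451
```

```bash
python3 go.py; python3 lem.py
```

```text
t 33.3 [ 0.4669 -0.0875  0.1033] [3.1415 0.     1.6287] F [-0.2 -0.3  0.1] w 0.0451 q [ 0.45  0.53 -0.51  2.08  0.42  0.64 -0.29]
lemon [  189   141   115   139 11790] [-0.0815  0.0719  0.0862] [-0.0144  0.1615  0.1435] rect ((-0.04612055420875549, 0.11469350755214691), (0.07808799296617508, 0.06978489458560944), 65.79653930664062)
tool s [[-0.0446  0.1031  0.1034]]
```

Request:
{"method": "move_arm", "body": {"moves": "3 5 0 0;6 10 0 0;9 15 0 0;12 20 0 0;15 25 0 0;18 30 0 0;22 35 0 0;25 40 0 0;28 45 0 0;31 50 0 0"}}

```text
clock: 34.18
position: [0.5148, -0.0537, 0.1033]
tool_rot: [-3.142, -0.0, 1.629]
force: [-1.0, -0.4, 0.4]
grip_width: 0.0449
```

```bash
python3 go.py; python3 lem.py
```

```text
t 34.18 [ 0.5148 -0.0537  0.1033] [-3.1416 -0.      1.6288] F [-1.  -0.4  0.4] w 0.0449 q [ 0.36  0.58 -0.5   1.97  0.43  0.7  -0.34]
lemon [  172   139   153   137 12061] [-0.043   0.1058  0.0709] [0.0488 0.1932 0.1434] rect ((-0.0036668963730335236, 0.14984217286109924), (0.08228617906570435, 0.08982252329587936), 77.99044799804688)
tool s [[0.0051 0.1339 0.1034]]
```

```bash
sed -i 's/t=S(q\[l==i\]); print("lemon"/t=S(q[l==i]); u=t[t[:,2]>.105]; print("hi",len(u),u.min(0) if len(u) else 0,u.max(0) if len(u) else 0); print("lemon"/' lem.py; python3 lem.py
```

```text
hi 11879 [-0.0246  0.1278  0.1107] [0.0295 0.1941 0.1438]
lemon [  172   139   145   137 12020] [-0.0423  0.1067  0.0702] [0.0451 0.1941 0.1438] rect ((-0.005083199590444565, 0.15102417767047882), (0.08244247734546661, 0.08543024212121964), 77.78958892822266)
tool s [[0.0046 0.1336 0.1033]]
```

Request:
{"method": "move_arm", "body": {"moves": "2 5 0 0;4 10 0 0;6 15 0 0;9 20 0 0;13 24 0 0;17 26 0 0;22 28 0 0;27 28 0 0;32 28 0 0;37 28 0 0"}}

```text
clock: 35.12
position: [0.54, -0.0148, 0.1033]
tool_rot: [-3.141, -0.0, 1.629]
force: [-0.8, -0.9, 0.7]
grip_width: 0.0454
```

```bash
python3 go.py; python3 lem.py
```

```text
t 35.12 [ 0.54   -0.0148  0.1033] [-3.1415e+00 -1.0000e-04  1.6289e+00] F [-0.8 -0.9  0.7] w 0.0454 q [ 0.28  0.61 -0.5   1.91  0.42  0.73 -0.41]
hi 0 0 0
lemon [ 222  110   87   79 5262] [0.0121 0.1914 0.0415] [0.0702 0.2423 0.0734] rect ((0.0411505326628685, 0.21682527661323547), (0.05818454548716545, 0.050829965621232986), 0.10509277880191803)
tool s [[0.0316 0.1716 0.1034]]
```

Request:
{"method": "move_arm", "body": {"moves": "-2 0 -15 0;-4 0 -35 0;-4 0 -60 0;-4 0 -90 0;-4 0 -120 0;-20 0 -140 0;-50 0 -150 0;-90 0 -150 0;-120 0 -150 0;-130 0 -150 0"}}

```text
clock: 36.0
position: [0.5472, -0.1504, 0.2532]
tool_rot: [-3.141, 0.002, 1.624]
force: [-0.2, 0.0, -0.0]
grip_width: 0.0451
```

```bash
python3 go.py; python3 - <<'E'
from look import *
np.set_printoptions(precision=4,suppress=True)
ps=[bot.grab_frame(c) for c in("scene","top")]
for c,p in zip(("scene","top"),ps):
    for n in ("pan","lemon_center","garlic_center","salt_shaker","peeler","milk_jug"):
        for r in bot.search_frame(p,n)[:1]: x=w(p,*r["at"]); print(c,n,np.round(r["at"]),r["conf"],x,"s",S(x[None])[0])
    q=cloud(p); s=S(q.reshape(-1,3)).reshape(q.shape)
    with np.errstate(invalid='ignore'): m=(abs(s[...,0])<.095)&(s[...,1]>.182)&(s[...,1]<.30)&(s[...,2]>.055)&(s[...,2]<.07)
    k,l,st,cc=cv2.connectedComponentsWithStats(m.astype(np.uint8)); t=s[m]; print(c,"rim pts",len(t),t.min(0),t.max(0))
a=ps[0]["frame"][110:290,130:390]; b=ps[1]["frame"][130:260,130:390]
im=np.vstack([cv2.resize(a,(780,390)) if 0 else cv2.resize(a,(520,360)),cv2.resize(b,(520,240))])
cv2.imwrite("pics/end.png",im[:,:,::-1])
E
```

```text
t 36.0 [ 0.5472 -0.1504  0.2532] [-3.1412e+00  1.9000e-03  1.6237e+00] F [-0.2  0.  -0. ] w 0.0451 q [ 0.56  0.45 -0.55  1.71  0.27  1.06 -0.03]
scene pan [279. 212.] 0.86 [0.4571 0.0839 0.0612] s [-0.0455  0.2739  0.0612]
scene lemon_center [266. 196.] 0.52 [0.5332 0.0318 0.0657] s [0.0275 0.2175 0.0657]
scene garlic_center [278. 209.] 0.66 [0.4709 0.0661 0.0588] s [-0.0327  0.2553  0.0588]
scene salt_shaker [299. 156.] 0.71 [ 0.5301 -0.1562  0.1262] s [0.0135 0.03   0.1262]
scene peeler [274. 160.] 0.52 [ 0.6149 -0.1376  0.1008] s [0.0993 0.0437 0.1008]
scene milk_jug [153. 239.] 0.71 [0.6503 0.3477 0.0486] s [0.1627 0.5261 0.0486]
scene rim pts 657 [-0.0892  0.182   0.0551] [0.0842 0.2995 0.07  ]
top pan [240. 206.] 0.89 [0.5143 0.051  0.0187] s [0.0097 0.2377 0.0187]
top lemon_center [248. 195.] 0.66 [0.5457 0.0228 0.0719] s [0.0395 0.2078 0.0719]
top garlic_center [238. 214.] 0.51 [0.4845 0.0597 0.0616] s [-0.0195  0.2481  0.0616]
top salt_shaker [306. 198.] 0.54 [ 0.5261 -0.161   0.136 ] s [0.0093 0.0254 0.136 ]
top peeler [285. 174.] 0.57 [ 0.6111 -0.0998  0.1037] s [0.0977 0.0816 0.1037]
top milk_jug [163. 161.] 0.64 [0.6849 0.3297 0.0026] s [0.1962 0.5061 0.0026]
top rim pts 690 [-0.0868  0.1821  0.055 ] [0.085  0.2986 0.0699]
```

View pics/end.png

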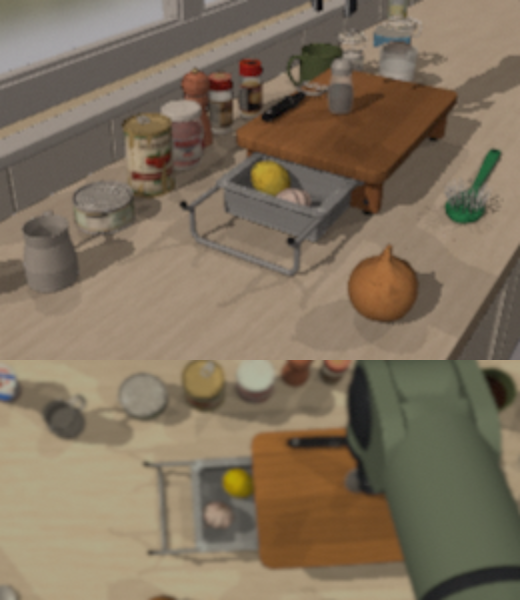

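```bash
python3 - <<'E'
from look import *
for c in("scene","top"):
    p=bot.grab_frame(c); s=S(cloud(p).reshape(-1,3))
    with np.errstate(invalid='ignore'): t=s[(abs(s[:,0])<.06)&(s[:,1]>.265)&(s[:,1]<.31)&(s[:,2]>.056)&(s[:,2]<.07)]
    e=np.percentile(t[:,1],98)-.065; print(c,len(t),"pan y",e,"z",np.median(t[:,2]))
if .213<e<.227: bot.job_done(); print("handed in")
E
```

```text
scene 150 pan y 0.22206238989518556 z 0.06251386064440226
top 138 pan y 0.21969612598226146 z 0.06332479628800314
the job is handed in; nothing more can be done
handed in
```

The pan is hung on the runners and slid home, and both the garlic and the lemon are in it. I handed the job in at about 36 s; no verdict is reported.

- **Pan:** I gripped it by its rim, lowered it onto the runners, released it, and pushed it against the stop.
- **Garlic:** I swept it along the front lane of the board with the part-open fingers, past the salt shaker and over the end.
- **Lemon:** It could not pass between the shaker and the peeler. I moved it sideways to the front lane between the open fingers, without gripping it, then swept it over the end.

**Last checks:**
- **Pan position:** the origin was at stand y = 0.220 m by the top camera and 0.222 m by the scene camera; home is 0.220 m. The rim top was at about 63 mm; 64 mm is nominal. I measured the rim level before the sweep, and did not measure pan tilt or sideways position again after it.
- **Lemon and garlic:** both sit inside the pan, with their tops at 73 mm or lower.
- **Shaker, peeler and jug:** the final picture shows the shaker upright, with the jug and peeler where they were. The network readings for the peeler varied with the part hidden by the arm: stand y = 0.04 m from the scene camera, 0.08 m from the top one. I judged it undisturbed because the gripper never went near it.
- **Robot:** the arm was clear of everything.

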